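# Make up a fastener kit in the picking tray

## Robot

A 6-joint arm with a two-finger parallel gripper is mounted at the origin on the work surface. World frame = base frame: x ahead of the robot, y to its left, z up, the work surface at z = 0. Lengths are in m, angles in rad, forces in N, time in s.
With the tool pointing down it reaches from about 0.3 to 0.85 m from the base axis. Payload 4.2 kg.
Tool frame: the origin (TCP) lies at the very end of the fingers, on their centre line; the grasp point (between the pads) lies 19 mm behind it; z points along the fingers, y is the line along which they close (so a half turn about z gives the same grasp; the last joint's range is limited). The gripper opens to 91 mm and grips with 3 to 60 N. Pads are 32 mm wide; open, the fingers measure 118 mm over their backs; the gripper's body (76 mm by 178 mm) begins 60 mm behind the grasp point.
Start: joints at [-1.217, 0.32, 1.565, -0, 1.257, -0.02], TCP at [0.21, -0.535, 0.214] pointing down, gripper open.
Joint ranges: [-3.11, 3.11], [-0.84, 2.01], [0.21, 2.61], [-1.34, 4.49], [0.05, 2.63], [-2.56, 2.56]. Speed limits (rad/s): [2.57, 2.57, 3.14, 3.14, 3.14, 3.14].

## Interface

Orientations are given as a rotation vector (axis times angle).
In Python, from rig import ctrl gives the robot as it stands.
- The arm moves only by the tool run_rows, called after "Call:" by a JSON object that holds its "op" and its "data", one argument or row to a line. Schema: {"type":"object","properties":{"rows":{"type":"string"},"jaw":{"type":"number"},"only":{"type":"string"},"quiet":{"type":"boolean"},"lines":{"type":"string"}},"required":["rows"],"additionalProperties":false}. rows is a string of 1 to 10 rows, parted by semicolons, with the numbers parted by commas; each row has 4 numbers: dx, dy, dz in m, then a turn about the tool's z in rad; each row is the pose to reach, as a shift and turn from the pose commanded when the call began, along the tool's axes at that moment; what a row does not reach only later rows make up. A row lasts 1/10 s, in which the tool goes at most 0.05 m and 0.15 rad, less where a joint would pass 70% of its speed; a pose out of reach is approached as far as the arm can. jaw is the finger opening in m, set as the call begins (left out keeps the last). The fingers move at their own pace and stop on an object; the grip force is fixed at half the most. Time passes only in rows, so rows that do not move let the fingers close. The tool returns the time, the measured TCP pose, the force, the opening and the grip force at its end. only (a regular expression) keeps the lines of the reply that match it, lines (a string "A,B") keeps lines A to B, and quiet returns only ok. Input that does not fit is refused with a message, and nothing moves.
- ctrl.sense(): the state, without advancing time (a new reading comes with each control period).
- ctrl.camera(name): name is "scene" or "top"; returns a dict with "frame" (420x560x3 uint8, blue, green, red), "fx", "fy", "cx", "cy" (pixels), "extrinsics" (4x4, takes a point from world to camera coordinates). Camera axes: x right, y down, z forward; pixel columns grow to the right and rows downward; lengths in m; the calibration is good to about 2 mm. A picture is of the moment at which its call begins. There is no depth.
- ctrl.close_job(): hands the job in; it is judged then, once.
The state is a dict: "clock": time; "joint_pos": joint angles; "joint_velocities": joint speeds; "joint_efforts": joint torques, N m; "position": TCP position; "tool_rot": TCP orientation; "wrist_force": force on the tool from outside, world axes, zero at the start; "ft_torque": the same for the moment, N m; "grip_width": finger opening in m; "grip_force": force on a finger pad.
Only numpy, scipy, OpenCV 4.12 (cv2) and the standard library are available. Lean on these libraries where they do the work, as an engineer would, in place of code of your own. Each camera call takes 0.05 s, during which the arm holds its last target. There are 200 camera calls.

## Task

Make up the kit in the black four-cell tray: lay the longer bolt down in the rectangular trough, the six-sided nut flat in the six-sided pocket, the ring flat over the post, and stand the stepped bush on its flange in the round pocket, in any order. Leave the shorter bolt and the four-sided nut where they lie on the bench; they are not part of the kit.

Things in the scene. Friction and masses are not known exactly. Their poses are not given: they have to be found in the camera images.
- long_bolt: Loose steel hex-head bolt lying down, the longer of two: 78 mm overall, shank 20 mm diameter x 65 mm, head 30 mm across flats x 13 mm. Origin: on its axis at half its overall length, 13 mm above what it lies on; x along the bolt, head at -x (axis dips 0.08 rad to the shank tip); z up at the start. Belongs in the trough. About 0.24 kg.
- short_bolt: Loose steel hex-head bolt lying down, the shorter of two: 48 mm overall, shank 20 mm diameter x 35 mm, head 30 mm across flats x 13 mm. Origin: on its axis at half its overall length, 13 mm above what it lies on; x along the bolt, head at -x (axis dips 0.14 rad to the shank tip); z up at the start. Look-alike; not part of the kit.
- hex_nut: Loose bright steel six-sided nut, 46 mm across flats, 24 mm thick, with a through hole of about 30 mm, lying flat on the bench. Origin: centre of its underside; z up, x at right angles to one pair of flats. Flats every 60 degrees. Belongs in the six-sided pocket. About 0.2 kg.
- square_nut: Loose bright steel four-sided nut, 46 mm across flats, 24 mm thick, with a through hole of about 30 mm, lying flat on the bench. Origin: centre of its underside; z up, x at right angles to one pair of flats. Look-alike; not part of the kit.
- ring: Loose bright steel spacer ring, 54 mm outside and 38 mm inside diameter, 14 mm thick, lying flat on the bench. Origin: centre of its underside; z up. Belongs over the post. About 0.12 kg.
- bush: Loose bright steel stepped bush standing on its flange: flange 48 mm diameter and 8 mm thick, above it a 30 mm diameter hub; 38 mm tall in all. Origin: centre of its underside; z up. Belongs in the round pocket. About 0.26 kg.
- cell_trough: Fixed cell of the 2 x 2 black tray (rim 216 mm, 10 mm high; cells at 104 mm pitch, one yaw, corners vary): grey pad 102 mm square, 4 mm thick, with a rectangular trough between black ribs 6 mm high (10 mm above the origin): 94 mm clear along x, 50 mm clear along y. Origin: centre of the pad's underside, 4 mm above the bench; parts rest 4 mm above the origin. x, y along its edges, z up.
- cell_hex: Fixed cell of the 2 x 2 black tray (rim 216 mm, 10 mm high; cells at 104 mm pitch, one yaw, corners vary): grey pad 102 mm square, 4 mm thick, with a six-sided pocket of black ribs 6 mm high and 3 mm thick (tops 10 mm above the origin), 66 mm clear across flats, at its centre. Origin: centre of the pad's underside, 4 mm above the bench; parts rest 4 mm above the origin. x, y along its edges, z up.
- cell_post: Fixed cell of the 2 x 2 black tray (rim 216 mm, 10 mm high; cells at 104 mm pitch, one yaw, corners vary): grey pad 102 mm square, 4 mm thick, with a round black post at its centre, 20 mm diameter, tapered at the top, 22 mm tall above the pad (top 26 mm above the origin). Origin: centre of the pad's underside, 4 mm above the bench; parts rest 4 mm above the origin. x, y along its edges, z up.
- cell_round: Fixed cell of the 2 x 2 black tray (rim 216 mm, 10 mm high; cells at 104 mm pitch, one yaw, corners vary): grey pad 102 mm square, 4 mm thick, with a round pocket at its centre inside a black rib 6 mm high (top 10 mm above the origin), 64 mm inside and 70 mm outside diameter. Origin: centre of the pad's underside, 4 mm above the bench; parts rest 4 mm above the origin. x, y along its edges, z up.

How it is judged:
At the end, for the whole second after the job is handed in: Long bolt down in the trough (12 mm lengthways, 14 mm sideways, 0.4 rad); hex nut, ring and bush on the floor of the six-sided pocket, over the post and in the round pocket, within 12 mm of centre and 0.1 rad of level; all at rest; short bolt and square nut within 20 mm of their starts (x of long_bolt in the frame of cell_trough between -0.012 and 0.012 m and y of long_bolt in the frame of cell_trough between -0.014 and 0.014 m and z of long_bolt in the frame of cell_trough between 0.013 and 0.0195 m and angle between the x axis of long_bolt and the x axis of cell_trough, either way round below 0.4 rad and horizontal distance between hex_nut and cell_hex below 0.012 m and z of hex_nut in the frame of cell_hex between 0.001 and 0.007 m and angle between each of hex_nut, ring, bush's own z axis and vertical below 0.1 rad and horizontal distance between ring and cell_post below 0.012 m and z of ring in the frame of cell_post between 0.001 and 0.007 m and horizontal distance between bush and cell_round below 0.012 m and z of bush in the frame of cell_round between 0.001 and 0.007 m and linear speed of each of long_bolt, hex_nut, ring, bush, short_bolt, square_nut below 0.01 m/s and angular speed of each of long_bolt, hex_nut, ring, bush, short_bolt, square_nut below 0.1 rad/s and distance of each of short_bolt, square_nut from where it was at the start of the episode below 0.02 m); the robot touches nothing.
It fails at once if the shorter bolt or the four-sided nut is moved more than 20 mm (distance of any of short_bolt, square_nut from where it was at the start of the episode above 0.02 m).
It also fails if it takes over 128 s, if anything falls off the work surface, if the arm or the gripper's body presses on something with over 40 N, if the wrist force passes 120 N, or if a joint passes its speed limit or range.

## Working session

There is one attempt and no reset: what is moved stays moved. The work goes in short steps, Python scripts to look and compute and a tool call to move; the robot and the scene stay as the last step left them, time stands still between calls to the robot, and variables do not carry over. Pictures are saved under pics/ and viewed, at most 14 in all, crops included, and the job is handed in when it is done.

```bash
ls; mkdir -p pics
```

Run:
```python
from rig import ctrl
import cv2,numpy as np
for n in("scene","top"):
    c=ctrl.camera(n);cv2.imwrite(f"pics/{n}0.png",c["frame"]);print(n,c["fx"],c["fy"],c["cx"],c["cy"]);print(np.round(c["extrinsics"],4).tolist())
print(ctrl.sense())
```

```text
pics
rig.py
scene 495.3340803755268 495.3340803755268 281.50020711854523 197.810815822827
[[0.5212, 0.8534, 0.006, -0.3062], [0.6625, -0.4001, -0.6333, -0.3419], [-0.538, 0.334, -0.7739, 1.2289], [0.0, 0.0, 0.0, 1.0]]
top 419.778698195376 419.778698195376 282.71571396250386 201.81880303301404
[[-0.1737, -0.9848, -0.0003, 0.0918], [-0.9639, 0.1701, -0.2049, 0.5358], [0.2018, -0.0353, -0.9788, 0.7385], [0.0, 0.0, 0.0, 1.0]]
{'clock': 0.1, 'joint_pos': array([-1.21699419e+00,  3.20226963e-01,  1.56552541e+00,  3.14184255e-05,
        1.25739690e+00, -1.99940669e-02]), 'joint_velocities': array([ 3.10715852e-04, -1.30625707e-03, -2.22084427e-03,  1.53719268e-03,
        4.28627997e-05, -7.54236720e-04]), 'joint_efforts': array([-7.03953701e-04, -4.13332701e+01, -2.32510078e+01,  7.28388224e-02,
        4.22111875e-02, -3.91728361e-05]), 'position': array([ 0.209824  , -0.5348791 ,  0.21321721]), 'tool_rot': array([-3.08537254e+00, -5.83444214e-01,  3.59749203e-04]), 'wrist_force': array([-0.25167953,  0.49748205,  0.66897117]), 'ft_torque': array([-0.04761092,  0.00912489, -0.01463949]), 'grip_force': 0.0, 'grip_width': 0.09125441249365365}
```

View pics/top0.png

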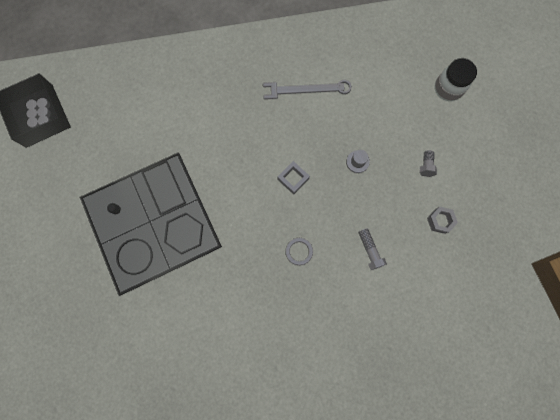

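View pics/scene0.png

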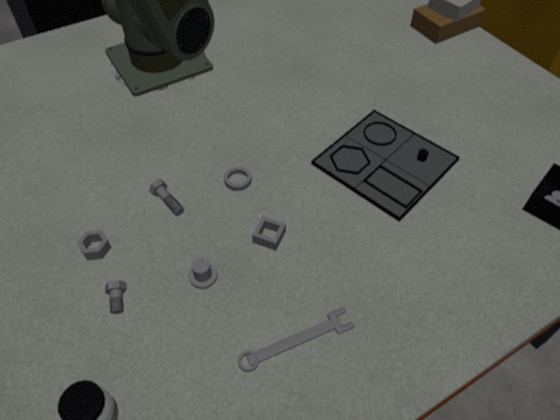

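The top view shows the tray (80–220, 153–295) and the parts: square nut (294,178), bush (358,160), short bolt (429,163), hex nut (443,220), ring (299,251), and long bolt from (364,231) to its head at (378,265). I'll enlarge both areas.

Run:
```python
import cv2
a=cv2.imread("pics/top0.png")
cv2.imwrite("pics/c1.png",cv2.resize(a[145:300,75:230],None,fx=3.8,fy=3.8,interpolation=cv2.INTER_CUBIC))
cv2.imwrite("pics/c2.png",cv2.convertScaleAbs(cv2.resize(a[140:280,275:465],None,fx=4,fy=4,interpolation=cv2.INTER_CUBIC),alpha=1.5))
```

```text
(no output)
```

View pics/c1.png

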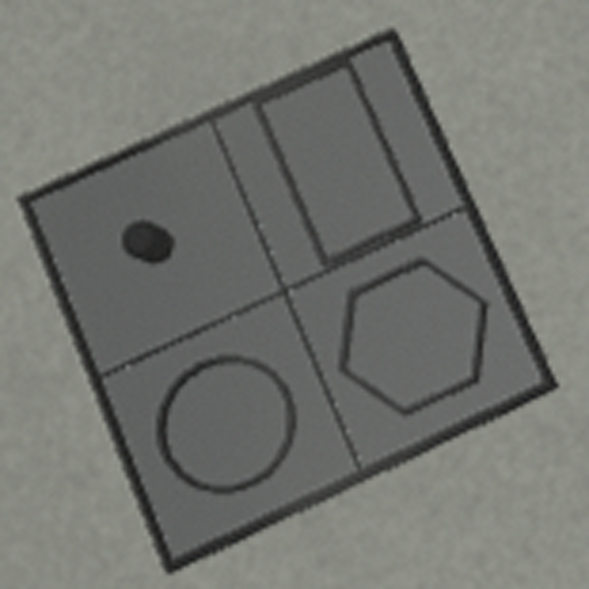

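View pics/c2.png

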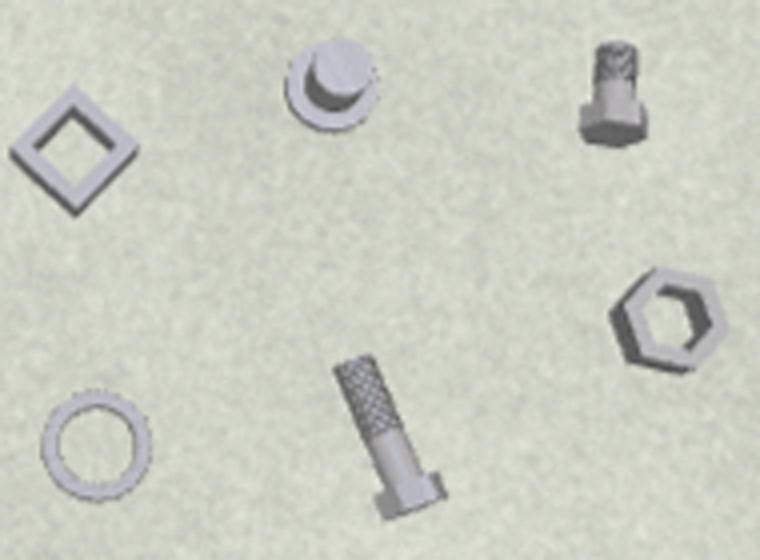

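c1 (3.8x): rim corners (20,199), (397,29), (557,384), (168,573); post top left, trough top right, round pocket (227,424), hexagon (414,337). c2 (4x): ring (97,445), bush hub top (342,68), hex nut top centre (673,318), long bolt from tip (354,362) to head end (418,508).

Create h.py:
```python
import numpy as np
from scipy.spatial.transform import Rotation as R
CAM={"top":(419.7787,282.7157,201.8188,np.array([[-0.1737,-0.9848,-0.0003,0.0918],[-0.9639,0.1701,-0.2049,0.5358],[0.2018,-0.0353,-0.9788,0.7385]])),
"scene":(495.3341,281.5002,197.8108,np.array([[0.5212,0.8534,0.006,-0.3062],[0.6625,-0.4001,-0.6333,-0.3419],[-0.538,0.334,-0.7739,1.2289]]))}
def w(u,v,z,cam="top"):
    f,cx,cy,E=CAM[cam]; Rm,t=E[:,:3],E[:,3]
    d=Rm.T@[(u-cx)/f,(v-cy)/f,1]; o=-Rm.T@t
    return (o+d*(z-o[2])/d[2])[:2]
def px(p,cam):
    f,cx,cy,E=CAM[cam]; c=E[:,:3]@p+E[:,3]; return np.round([f*c[0]/c[2]+cx,f*c[1]/c[2]+cy],1)
def go(x,y,z,close=None):
    """shift in tool axes; close = world angle of finger closing line (mod pi)"""
    from rig import ctrl
    s=ctrl.sense(); M=R.from_rotvec(s["tool_rot"]).as_matrix()
    d=M.T@(np.array([x,y,z])-s["position"]); t=0
    if close is not None:
        a=np.arctan2(M[1,1],M[0,1]); t=-((close-a+np.pi/2)%np.pi-np.pi/2)
    print("d",np.round(d,4),"turn",round(t,3),"q",np.round(s["joint_pos"],2))
```

Run:
```python
from h import *
def c1(u,v,z): return w((u+.5)/3.8-.5+75,(v+.5)/3.8-.5+145,z)
def c2(u,v,z): return w((u+.5)/4-.5+275,(v+.5)/4-.5+140,z)
TL,TR,BR,BL=[c1(*p,.01) for p in((20,199),(397,29),(557,384),(168,573))]
C=(TL+TR+BR+BL)/4
for a,b in((TL,TR),(TR,BR),(BR,BL),(BL,TL)):print("side",np.linalg.norm(a-b))
e=(TR-TL)+(BR-BL); f=(BL-TL)+(BR-TR)
e/=np.linalg.norm(e);f/=np.linalg.norm(f)
print("C",C,"e",np.arctan2(*e[::-1]),"f",np.arctan2(*f[::-1]))
for n,i,j in(("post",-1,-1),("trough",1,-1),("round",-1,1),("hex",1,1)):
    p=C+.052*(i*e+j*f);print(n,p.round(4),px([*p,.014],"scene"))
print("round direct",c1(227,424,.014),"hex direct",c1(414,337,.014),"trough direct",c1(341,162.5,.014))
P={"ring":(97,445,.014),"bush":(342,68,.038),"hex":(673,318,.024)}
for n,q in P.items(): p=c2(*q);print(n,p.round(4),px([*p,q[2]],"scene"))
print("hex verts",[np.degrees(np.arctan2(*(c2(*v,.024)-c2(673,318,.024))[::-1])).round() for v in((657,268),(713,277),(728,322),(688,368))])
t=c2(354,362,.01);hd=c2(418,508,.015);print("bolt",t,hd,np.linalg.norm(t-hd),(t+hd)/2,"ang",np.arctan2(*(t-hd)[::-1]),px([*t,.01],"scene"),px([*hd,.015],"scene"))
```

```text
side 0.21596205022193807
side 0.21278090886241835
side 0.21516824618917912
side 0.21436206972010924
C [0.56012438 0.26194047] e -1.291113697103974 f -2.8661252303636826
post [0.5958 0.3261] [420.6 155.2]
trough [0.6245 0.2261] [391.3 183.6]
round [0.4957 0.2978] [378.8 131.1]
hex [0.5244 0.1978] [348.8 157. ]
round direct [0.49599528 0.29796037] hex direct [0.5237813  0.19830278] trough direct [0.62255865 0.22458843]
ring [ 0.4507 -0.0182] [237.2 174.9]
bush [ 0.6106 -0.17  ] [200.7 262.6]
hex [ 0.4618 -0.3056] [ 93.6 238.8]
hex verts [np.float64(3.0), np.float64(-56.0), np.float64(-104.0), np.float64(-178.0)]
bolt [ 0.4691726  -0.15074571] [ 0.39397252 -0.16499282] 0.07653778173281953 [ 0.43157256 -0.15786927] ang 0.18723681493791566 [178.9 210.2] [155.6 185.1]
```

```bash
python3 -c "
from h import *
go(.4618,-.3056,.06,np.radians(92))"
```

```text
d [ 0.3183 -0.1212  0.1534] turn 0.339 q [-1.22  0.32  1.57  0.    1.26 -0.02]
```

Call:
{"op": "run_rows", "data": {
  "rows": "0.045,-0.015,0.03,0.1;0.09,-0.035,0.06,0.2;0.135,-0.05,0.08,0.339;0.18,-0.07,0.1,0.339;0.225,-0.085,0.12,0.339;0.27,-0.1,0.14,0.339;0.3183,-0.1212,0.153,0.339;0.3183,-0.1212,0.153,0.339;0.3183,-0.1212,0.153,0.339",
  "jaw": 0.09
}}

```text
clock: 1.0
position: [0.4633, -0.3034, 0.0594]
tool_rot: [-3.139, -0.061, 0.003]
wrist_force: [0.3, -0.5, 0.4]
grip_width: 0.0899
grip_force: 0.0
```

```bash
python3 -c "
from h import *
go(.4618,-.3056,.01,np.radians(92))"
```

```text
d [-0.0014  0.0022  0.0494] turn 0.004 q [-0.6   0.43  1.82  0.    0.89  0.93]
```

Call:
{"op": "run_rows", "data": {
  "rows": "0,0,0.025,0;0,0,0.049,0;0,0,0.049,0;0,0,0.049,0"
}}

```text
clock: 1.4
position: [0.4615, -0.307, 0.0122]
tool_rot: [3.141, 0.053, -0.001]
wrist_force: [-0.1, -0.5, 0.4]
grip_width: 0.0901
grip_force: 0.0
```

Call:
{"op": "run_rows", "data": {
  "rows": "0,0,0,0;0,0,0,0;0,0,0,0;0,0,0,0;0,0,0,0;0,0,0,0",
  "jaw": 0.03
}}

```text
clock: 2.0
position: [0.4623, -0.3067, 0.0122]
tool_rot: [3.14, 0.055, 0.001]
wrist_force: [-1.0, -1.5, 1.1]
grip_width: 0.0461
grip_force: 30.0
```

Call:
{"op": "run_rows", "data": {
  "rows": "0,0,-0.03,0;0,0,-0.07,0;0,0,-0.09,0;0,0,-0.09,0"
}}

```text
clock: 2.4
position: [0.4637, -0.3073, 0.1047]
tool_rot: [3.137, 0.055, 0.008]
wrist_force: [0.7, -0.6, -1.4]
grip_width: 0.0461
grip_force: 30.0
```

```bash
python3 -c "
from h import *
go(.5241,.198,.1)"
```

```text
d [ 0.0779 -0.5029  0.0032] turn 0 q [-0.61  0.38  1.77  0.    0.98  0.93]
```

Call:
{"op": "run_rows", "data": {
  "rows": "0.008,-0.05,0,0;0.016,-0.1,0,0;0.024,-0.15,0,0;0.03,-0.2,0,0;0.038,-0.25,0,0;0.046,-0.3,0,0;0.054,-0.35,0,0;0.062,-0.4,0,0;0.07,-0.45,0,0;0.078,-0.5,0,0"
}}

```text
clock: 3.4
position: [0.5204, 0.1919, 0.0998]
tool_rot: [3.14, 0.055, -0.005]
wrist_force: [0.7, -0.4, -1.9]
grip_width: 0.0459
grip_force: 30.0
```

Call:
{"op": "run_rows", "data": {
  "rows": "0,-0.003,0,0;0,-0.003,0.02,0;0,-0.003,0.035,0;0,-0.003,0.035,0"
}}

```text
clock: 3.8
position: [0.5187, 0.1919, 0.0633]
tool_rot: [3.138, 0.055, -0.013]
wrist_force: [-0.2, -1.1, -2.1]
grip_width: 0.0466
grip_force: 30.0
```

```bash
python3 -c "
from h import *
go(.5241,.198,.021)"
```

```text
d [ 0.006  -0.0061  0.0422] turn 0 q [ 0.33  0.43  1.82 -0.    0.91  1.87]
```

Call:
{"op": "run_rows", "data": {
  "rows": "0.006,-0.006,0,0;0.006,-0.006,0.02,0;0.006,-0.006,0.036,0;0.006,-0.006,0.042,0;0.006,-0.006,0.042,0"
}}

```text
clock: 4.3
position: [0.5276, 0.1992, 0.0246]
tool_rot: [3.141, 0.054, -0.001]
wrist_force: [0.2, -0.2, -1.3]
grip_width: 0.046
grip_force: 30.0
```

```bash
python3 -c "
from h import *
go(.5241,.198,.0205)"
```

```text
d [-0.0036  0.0011  0.0041] turn 0 q [ 0.34  0.49  1.84 -0.    0.82  1.88]
```

Call:
{"op": "run_rows", "data": {
  "rows": "-0.003,0.001,0.003,0;-0.003,0.001,0.003,0;-0.003,0.001,0.003,0"
}}

```text
clock: 4.6
position: [0.5249, 0.1983, 0.0226]
tool_rot: [-3.141, -0.054, -0.002]
wrist_force: [0.2, -0.7, -1.0]
grip_width: 0.0461
grip_force: 30.0
```

Call:
{"op": "run_rows", "data": {
  "rows": "0,0,0,0;0,0,0,0;0,0,0,0;0,0,0,0",
  "jaw": 0.09
}}

```text
clock: 5.0
position: [0.5248, 0.1983, 0.0222]
tool_rot: [-3.141, -0.055, -0.001]
wrist_force: [-0.2, 0.1, -0.9]
grip_width: 0.0755
grip_force: 0.0
```

Call:
{"op": "run_rows", "data": {
  "rows": "0,0,-0.03,0;0,0,-0.07,0;0,0,-0.08,0;0,0,-0.08,0"
}}

```text
clock: 5.4
position: [0.5258, 0.1987, 0.1038]
tool_rot: [-3.14, -0.055, -0.007]
wrist_force: [0.1, -0.3, 0.3]
grip_width: 0.09
grip_force: 0.0
```

```bash
python3 -c "
from h import *
go(.4507,-.0182,.1)"
```

```text
d [-0.0826  0.2141  0.0032] turn 0 q [ 0.34  0.39  1.76 -0.    0.99  1.88]
```

Call:
{"op": "run_rows", "data": {
  "rows": "-0.016,0.043,0.01,0;-0.033,0.086,0.03,0;-0.05,0.128,0.05,0;-0.066,0.171,0.06,0;-0.0826,0.214,0.07,0;-0.0826,0.214,0.07,0;-0.0826,0.214,0.07,0;-0.0826,0.214,0.07,0"
}}

```text
clock: 6.2
position: [0.4497, -0.0179, 0.0315]
tool_rot: [-3.141, -0.055, 0.0]
wrist_force: [-0.1, 0.7, 0.5]
grip_width: 0.0902
grip_force: 0.0
```

```bash
python3 -c "
from h import *
go(.4507,-.0182,.004)"
```

```text
d [0.001  0.0003 0.0275] turn 0 q [-0.07  0.34  2.09  0.    0.71  1.47]
```

Call:
{"op": "run_rows", "data": {
  "rows": "0.001,0,0.014,0;0.001,0,0.027,0;0.001,0,0.027,0;0.001,0,0.027,0"
}}

```text
clock: 6.6
position: [0.4509, -0.0175, 0.005]
tool_rot: [3.141, 0.058, 0.0]
wrist_force: [0.7, -0.0, -0.5]
grip_width: 0.0899
grip_force: 0.0
```

Call:
{"op": "run_rows", "data": {
  "rows": "0,0,0,0;0,0,0,0;0,0,0,0;0,0,0,0;0,0,0,0",
  "jaw": 0.03
}}

```text
clock: 7.1
position: [0.4506, -0.0186, 0.0051]
tool_rot: [3.141, 0.055, 0.001]
wrist_force: [-0.7, -0.7, -0.2]
grip_width: 0.053
grip_force: 0.4
```

Call:
{"op": "run_rows", "data": {
  "rows": "0,0,-0.03,0;0,0,-0.07,0;0,0,-0.09,0;0,0,-0.09,0"
}}

```text
clock: 7.5
position: [0.4525, -0.0187, 0.0975]
tool_rot: [3.141, 0.054, 0.01]
wrist_force: [1.1, -0.4, -0.7]
grip_width: 0.0523
grip_force: 30.0
```

```bash
python3 -c "
from h import *
go(.5958,.3261,.1)"
```

```text
d [ 0.1551 -0.3396 -0.0018] turn 0 q [-0.07  0.24  2.01 -0.    0.88  1.47]
```

Run:
```python
from rig import ctrl
import cv2
a=ctrl.camera("scene")["frame"];print(ctrl.sense()["wrist_force"],ctrl.sense()["grip_width"])
cv2.imwrite("pics/r1.png",cv2.convertScaleAbs(cv2.resize(a[60:230,150:430],None,fx=2.8,fy=2.8,interpolation=cv2.INTER_CUBIC),alpha=1.4))
```

```text
[-0.71696417  0.03180295 -1.79231199] 0.052298409931474506
```

View pics/r1.png

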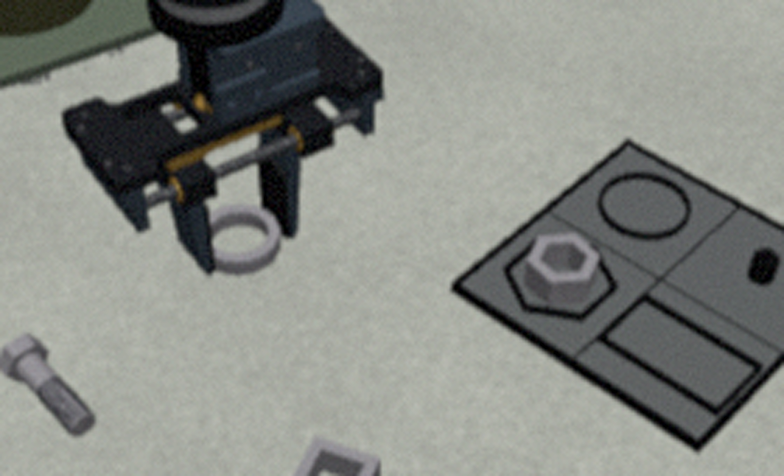

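The nut sits flat in the hex pocket (crop 563,275), and the ring is held level at (241,238) in the crop. The 52.3 mm opening hints that it is held off-centre, so I'll check the offset.

```bash
python3 -c "
from h import *
print(px([.4525,-.0187,.0995],'scene'), px([.4525,-.0187,.0925],'scene'))
for z in(.0925,.0995,.1065):print(w(150+241/2.8-.3,60+238/2.8-.3,z,'scene'))
c=[.4525,-.0187,.0975]
for s in(-1,1):print(px([.4525,-.0187+s*.026,.0975],'scene'))"
```

```text
[234.4 144.2] [234.7 146.9]
[ 0.44840631 -0.01427301]
[ 0.45491691 -0.01722652]
[ 0.4614275  -0.02018003]
[221.8 150.2]
[247.  139.8]
```

Call:
{"op": "run_rows", "data": {
  "rows": "0.02,-0.042,0,0;0.04,-0.085,0,0;0.058,-0.127,0,0;0.078,-0.17,0,0;0.097,-0.212,0,0;0.116,-0.255,0,0;0.136,-0.297,0,0;0.155,-0.339,0,0;0.155,-0.339,0,0;0.155,-0.339,0,0"
}}

```text
clock: 8.55
position: [0.5922, 0.3258, 0.0917]
tool_rot: [3.138, 0.057, -0.007]
wrist_force: [0.9, -0.3, -2.8]
grip_width: 0.0525
grip_force: 30.0
```

```bash
python3 -c "
from h import *
go(.5958,.3261,.05)"
```

```text
d [ 0.0038 -0.0003  0.0417] turn 0 q [ 0.49  0.57  1.48 -0.    1.1   2.02]
```

Call:
{"op": "run_rows", "data": {
  "rows": "0.002,0,0.02,0;0.002,0,0.04,0;0.002,0,0.05,0;0.002,0,0.05,0;0.002,0,0.05,0"
}}

```text
clock: 9.05
position: [0.5956, 0.3251, 0.0451]
tool_rot: [3.141, 0.053, -0.0]
wrist_force: [0.6, -0.7, -0.8]
grip_width: 0.0524
grip_force: 30.0
```

```bash
python3 -c "
from h import *
go(.5958,.3261,.0135)"
```

```text
d [ 0.0002 -0.001   0.0316] turn 0 q [ 0.48  0.61  1.52 -0.    1.01  2.02]
```

Call:
{"op": "run_rows", "data": {
  "rows": "0,-0.001,0.015,0;0,-0.001,0.028,0;0,-0.001,0.031,0;0,-0.001,0.031,0;0,-0.001,0.031,0"
}}

```text
clock: 9.55
position: [0.5954, 0.3267, 0.0134]
tool_rot: [3.141, 0.055, -0.001]
wrist_force: [-0.4, -0.1, -1.6]
grip_width: 0.0525
grip_force: 30.0
```

Call:
{"op": "run_rows", "data": {
  "rows": "0,0,0,0;0,0,0,0;0,0,0,0;0,0,0,0",
  "jaw": 0.075
}}

```text
clock: 9.95
position: [0.5956, 0.3268, 0.014]
tool_rot: [-3.141, -0.055, -0.0]
wrist_force: [-0.1, 0.2, -0.1]
grip_width: 0.0746
grip_force: 0.0
```

Call:
{"op": "run_rows", "data": {
  "rows": "0,0,-0.03,0;0,0,-0.07,0;0,0,-0.09,0;0,0,-0.09,0",
  "jaw": 0.075
}}

```text
clock: 10.35
position: [0.5977, 0.3279, 0.1081]
tool_rot: [-3.138, -0.055, -0.012]
wrist_force: [-0.1, 0.7, -0.5]
grip_width: 0.0748
grip_force: 0.0
```

```bash
python3 -c "
from h import *
go(.6106,-.17,.1)"
```

```text
d [-0.0045  0.4981  0.0064] turn 0 q [ 0.48  0.56  1.45 -0.    1.13  2.02]
```

Call:
{"op": "run_rows", "data": {
  "rows": "0,0.05,0,0;0,0.1,0,0;0,0.15,0,0;0,0.2,0,0;-0.002,0.25,0,0;-0.002,0.3,0,0;-0.003,0.35,0,0;-0.004,0.4,0,0;-0.004,0.45,0,0;-0.0045,0.498,0,0"
}}

```text
clock: 11.35
position: [0.6073, -0.1731, 0.1025]
tool_rot: [-3.141, -0.054, 0.003]
wrist_force: [0.4, -0.0, -0.1]
grip_width: 0.0754
grip_force: 0.0
```

Call:
{"op": "run_rows", "data": {
  "rows": "0,0,0.02,0;0,0,0.04,0;0,0,0.04,0;0,0,0.04,0"
}}

```text
clock: 11.75
position: [0.6078, -0.1708, 0.0631]
tool_rot: [-3.141, -0.055, 0.003]
wrist_force: [0.8, 0.1, 0.0]
grip_width: 0.0751
grip_force: 0.0
```

```bash
python3 -c "
from h import *
go(.6106,-.17,.013)"
```

```text
d [ 0.0029 -0.0007  0.0501] turn 0 q [-0.29  0.53  1.63 -0.    0.98  1.24]
```

Call:
{"op": "run_rows", "data": {
  "rows": "0.002,0,0.02,0;0.002,0,0.04,0;0.002,0,0.049,0;0.002,0,0.049,0;0.002,0,0.049,0"
}}

```text
clock: 12.25
position: [0.6111, -0.171, 0.0159]
tool_rot: [3.141, 0.055, 0.002]
wrist_force: [0.0, 0.3, 0.6]
grip_width: 0.0749
grip_force: 0.0
```

Call:
{"op": "run_rows", "data": {
  "rows": "0,0,0,0;0,0,0,0;0,0,0,0;0,0,0,0;0,0,0,0;0,0,0,0;0,0,0,0",
  "jaw": 0.015
}}

```text
clock: 12.95
position: [0.6104, -0.1712, 0.015]
tool_rot: [3.141, 0.055, 0.0]
wrist_force: [0.5, -0.6, 0.2]
grip_width: 0.0287
grip_force: 30.0
```

Call:
{"op": "run_rows", "data": {
  "rows": "0,0,-0.03,0;0,0,-0.07,0;0,0,-0.09,0;0,0,-0.09,0"
}}

```text
clock: 13.35
position: [0.6123, -0.1715, 0.1081]
tool_rot: [3.139, 0.055, 0.01]
wrist_force: [0.1, -0.4, -1.7]
grip_width: 0.0287
grip_force: 30.0
```

```bash
python3 -c "
from h import *
go(.4958,.2978,.1)"
```

```text
d [-0.1002 -0.4731  0.0064] turn 0 q [-0.29  0.49  1.57  0.    1.07  1.24]
```

Call:
{"op": "run_rows", "data": {
  "rows": "-0.01,-0.048,0,0;-0.02,-0.095,0,0;-0.03,-0.142,0,0;-0.04,-0.19,0,0;-0.05,-0.237,0,0;-0.06,-0.284,0,0;-0.07,-0.331,0,0;-0.08,-0.378,0,0;-0.09,-0.425,0,0;-0.1002,-0.473,0,0"
}}

```text
clock: 14.35
position: [0.4918, 0.2993, 0.1028]
tool_rot: [3.139, 0.055, -0.005]
wrist_force: [1.4, -0.3, -2.5]
grip_width: 0.0288
grip_force: 30.0
```

Call:
{"op": "run_rows", "data": {
  "rows": "0,0,0.02,0;0,0,0.04,0;0,0,0.04,0;0,0,0.04,0"
}}

```text
clock: 14.75
position: [0.4929, 0.2976, 0.0636]
tool_rot: [3.14, 0.054, -0.004]
wrist_force: [0.4, -0.8, -2.1]
grip_width: 0.0287
grip_force: 30.0
```

```bash
python3 -c "
from h import *
go(.4958,.2978,.0235)"
```

```text
d [ 0.003  -0.0001  0.0401] turn 0 q [ 0.52  0.46  1.77 -0.    0.92  2.06]
```

Call:
{"op": "run_rows", "data": {
  "rows": "0.002,0,0.015,0;0.002,0,0.03,0;0.002,0,0.04,0;0.002,0,0.04,0;0.002,0,0.04,0"
}}

```text
clock: 15.25
position: [0.4962, 0.2983, 0.0254]
tool_rot: [-3.141, -0.054, -0.001]
wrist_force: [0.4, 0.1, -2.3]
grip_width: 0.0285
grip_force: 30.0
```

```bash
python3 -c "
from h import *
go(.4958,.2978,.0235)"
```

```text
d [-0.0004  0.0005  0.0019] turn 0 q [ 0.52  0.5   1.8  -0.    0.84  2.06]
```

Call:
{"op": "run_rows", "data": {
  "rows": "0,0,0.0015,0;0,0,0.0015,0;0,0,0.0015,0"
}}

```text
clock: 15.55
position: [0.496, 0.2984, 0.0239]
tool_rot: [-3.141, -0.055, -0.001]
wrist_force: [-0.6, -0.4, -2.9]
grip_width: 0.0286
grip_force: 30.0
```

Call:
{"op": "run_rows", "data": {
  "rows": "0,0,0,0;0,0,0,0;0,0,0,0;0,0,0,0",
  "jaw": 0.06
}}

```text
clock: 15.95
position: [0.4959, 0.2984, 0.0236]
tool_rot: [-3.141, -0.055, -0.001]
wrist_force: [0.2, 0.6, -0.6]
grip_width: 0.0578
grip_force: 0.0
```

Call:
{"op": "run_rows", "data": {
  "rows": "0,0,-0.03,0;0,0,-0.07,0;0,0,-0.09,0;0,0,-0.09,0"
}}

```text
clock: 16.35
position: [0.4978, 0.2995, 0.1169]
tool_rot: [-3.137, -0.055, -0.011]
wrist_force: [1.0, 0.9, -0.1]
grip_width: 0.0597
grip_force: 0.0
```

```bash
python3 -c "
from h import *
go(.4285,-.1585,.1,.187+np.pi/2)"
```

```text
d [-0.0854  0.4554  0.0148] turn -0.152 q [ 0.52  0.4   1.7  -0.    1.03  2.06]
```

Call:
{"op": "run_rows", "data": {
  "rows": "-0.008,0.046,0,-0.05;-0.017,0.092,0,-0.1;-0.026,0.137,0,-0.152;-0.034,0.182,0,-0.152;-0.043,0.228,0,-0.152;-0.052,0.273,0,-0.152;-0.06,0.32,0,-0.152;-0.068,0.364,0,-0.152;-0.077,0.41,0,-0.152;-0.085,0.455,0.01,-0.152"
}}

```text
clock: 17.35
position: [0.4262, -0.1613, 0.1033]
tool_rot: [3.127, 0.293, 0.002]
wrist_force: [0.8, -0.0, 0.9]
grip_width: 0.0598
grip_force: 0.0
```

Call:
{"op": "run_rows", "data": {
  "rows": "0,0,0.02,0;0,0,0.05,0;0,0,0.05,0;0,0,0.05,0"
}}

```text
clock: 17.75
position: [0.426, -0.1591, 0.0529]
tool_rot: [-3.127, -0.293, 0.003]
wrist_force: [0.1, -0.6, 0.5]
grip_width: 0.0597
grip_force: 0.0
```

```bash
python3 -c "
from h import *
go(.4285,-.1585,.0075,.187+np.pi/2)"
```

```text
d [ 0.0027 -0.      0.0454] turn -0.0 q [-0.38  0.31  2.05 -0.    0.78  1.  ]
```

Call:
{"op": "run_rows", "data": {
  "rows": "0.002,0,0.02,0;0.002,0,0.04,0;0.002,0,0.0455,0;0.002,0,0.0455,0;0.002,0,0.0455,0"
}}

```text
clock: 18.25
position: [0.4295, -0.1591, 0.009]
tool_rot: [3.127, 0.294, 0.003]
wrist_force: [-0.1, 0.7, -0.3]
grip_width: 0.0601
grip_force: 0.0
```

Call:
{"op": "run_rows", "data": {
  "rows": "0,0,0,0;0,0,0,0;0,0,0,0;0,0,0,0;0,0,0,0;0,0,0,0;0,0,0,0",
  "jaw": 0.005
}}

```text
clock: 18.95
position: [0.4286, -0.1591, 0.008]
tool_rot: [3.128, 0.293, -0.0]
wrist_force: [-0.2, 0.2, 1.2]
grip_width: 0.0198
grip_force: 30.0
```

Call:
{"op": "run_rows", "data": {
  "rows": "0,0,-0.02,0;0,0,-0.05,0;0,0,-0.08,0;0,0,-0.09,0;0,0,-0.09,0"
}}

```text
clock: 19.45
position: [0.4293, -0.1593, 0.0987]
tool_rot: [3.127, 0.293, 0.004]
wrist_force: [0.5, -0.1, -2.1]
grip_width: 0.0195
grip_force: 30.0
```

Run:
```python
from h import *
go(.6235,.2254,.1,.2755+np.pi/2)
from rig import ctrl
import cv2
a=ctrl.camera("scene")["frame"]
cv2.imwrite("pics/b1.png",cv2.convertScaleAbs(cv2.resize(a[60:260,120:480],None,fx=2.2,fy=2.2,interpolation=cv2.INTER_CUBIC),alpha=1.4))
```

```text
d [ 0.2623 -0.3419 -0.0012] turn -0.089 q [-0.38  0.25  1.99 -0.    0.9   1.  ]
```

View pics/b1.png

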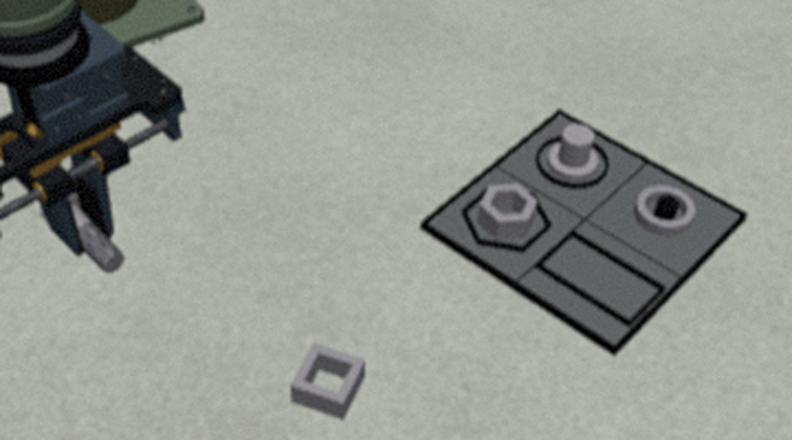

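The three placed parts sit well: nut (505,210), bush (575,155), ring over post (665,207). The long bolt is held at (100,240).

Call:
{"op": "run_rows", "data": {
  "rows": "0.029,-0.038,0,-0.04;0.058,-0.076,0,-0.089;0.086,-0.114,0,-0.089;0.115,-0.152,0,-0.089;0.144,-0.19,0,-0.089;0.173,-0.228,0,-0.089;0.2,-0.266,0,-0.089;0.23,-0.304,0,-0.089;0.2594,-0.342,0,-0.089;0.2594,-0.342,0,-0.089"
}}

```text
clock: 20.5
position: [0.6214, 0.2305, 0.0946]
tool_rot: [-3.109, -0.438, 0.001]
wrist_force: [0.1, -0.7, -1.8]
grip_width: 0.0193
grip_force: 30.0
```

Call:
{"op": "run_rows", "data": {
  "rows": "0,0,0.02,0;0,0,0.045,0;0,0,0.045,0;0,0,0.045,0"
}}

```text
clock: 20.9
position: [0.6189, 0.2244, 0.0512]
tool_rot: [3.111, 0.431, -0.006]
wrist_force: [0.2, 0.3, -1.4]
grip_width: 0.0197
grip_force: 30.0
```

```bash
python3 -c "
from h import *
go(.6206,.2246,.0165,.2755+np.pi/2)"
```

```text
d [0.0018 0.0002 0.0347] turn -0.0 q [ 0.33  0.58  1.57 -0.    1.    1.63]
```

Checking the bolt's attitude before lowering.

Call:
{"op": "run_rows", "data": {
  "rows": "0.001,0,0.012,0;0.001,0,0.022,0;0.001,0,0.022,0;0.001,0,0.022,0"
}}

```text
clock: 21.3
position: [0.6208, 0.2253, 0.0308]
tool_rot: [3.112, 0.432, -0.001]
wrist_force: [-1.2, -0.2, -2.6]
grip_width: 0.0195
grip_force: 30.0
```

Run:
```python
from h import *
go(.6206,.2246,.0165)
from rig import ctrl
import cv2
a=ctrl.camera("scene")["frame"]
cv2.imwrite("pics/b2.png",cv2.convertScaleAbs(cv2.resize(a[90:230,300:470],None,fx=4,fy=4,interpolation=cv2.INTER_CUBIC),alpha=1.4))
```

```text
d [-0.0004  0.0006  0.0143] turn 0 q [ 0.33  0.6   1.59 -0.    0.95  1.63]
```

View pics/b2.png

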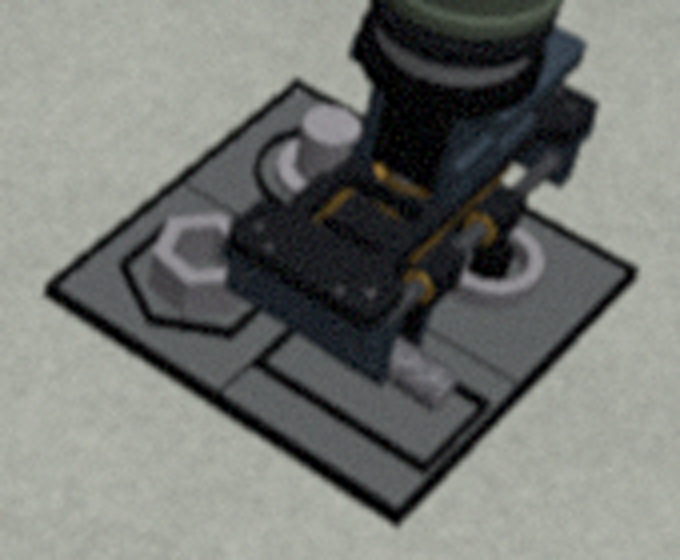

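The bolt is roughly level above the trough, with its tip at (435,390). Lower and release.

Call:
{"op": "run_rows", "data": {
  "rows": "0,0,0.007,0;0,0,0.0135,0;0,0,0.0135,0;0,0,0.0135,0"
}}

```text
clock: 21.75
position: [0.6207, 0.2254, 0.0171]
tool_rot: [3.112, 0.432, -0.001]
wrist_force: [-0.6, 0.0, -1.7]
grip_width: 0.0195
grip_force: 30.0
```

Call:
{"op": "run_rows", "data": {
  "rows": "0,0,0.0005,0;0,0,0.0005,0;0,0,0.0005,0;0,0,0.0005,0",
  "jaw": 0.05
}}

```text
clock: 22.15
position: [0.6211, 0.2255, 0.0172]
tool_rot: [-3.112, -0.432, -0.001]
wrist_force: [0.4, -0.4, 0.7]
grip_width: 0.0483
grip_force: 0.0
```

Call:
{"op": "run_rows", "data": {
  "rows": "0,0,-0.03,0;0,0,-0.07,0;0,0,-0.11,0;-0.04,0.05,-0.12,0;-0.08,0.1,-0.12,0;-0.12,0.15,-0.12,0;-0.16,0.2,-0.12,0;-0.16,0.2,-0.12,0;-0.16,0.2,-0.12,0"
}}

```text
clock: 23.05
position: [0.5189, -0.0144, 0.1373]
tool_rot: [3.112, 0.425, -0.003]
wrist_force: [1.3, 0.2, -0.2]
grip_width: 0.0499
grip_force: 0.0
```

Run:
```python
from rig import ctrl
import cv2
for n,s in(("scene",(90,230,300,470)),("top",(145,300,75,230))):
    a=ctrl.camera(n)["frame"][s[0]:s[1],s[2]:s[3]]
    cv2.imwrite(f"pics/f_{n}.png",cv2.convertScaleAbs(cv2.resize(a,None,fx=3.8,fy=3.8,interpolation=cv2.INTER_CUBIC),alpha=1.4))
```

```text
(no output)
```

View pics/f_scene.png

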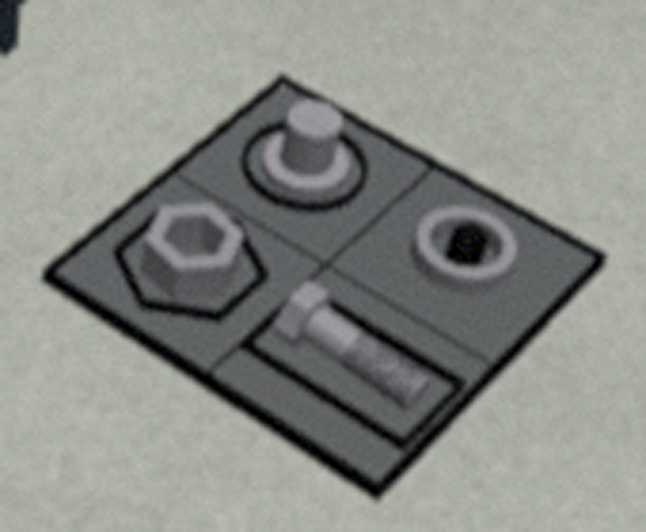

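View pics/f_top.png

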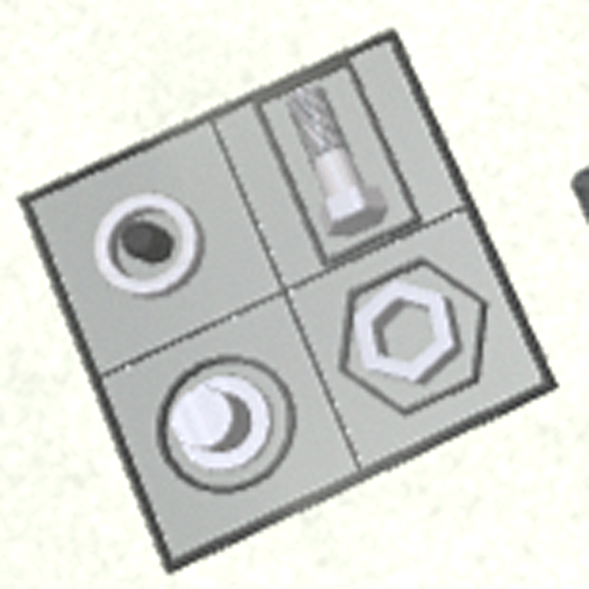

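All four parts are in place. The bolt's tip is at (308,90) and its head end at (358,232) in the top crop. A quick numeric check, then hand in.

Run:
```python
from h import *
def c1(u,v,z): return w((u+.5)/3.8-.5+75,(v+.5)/3.8-.5+145,z)
t=c1(308,90,.022);h=c1(358,232,.021)
m=(t+h)/2-np.array([.6235,.2254]);a=.2755
print(np.linalg.norm(t-h),"x,y",m@[np.cos(a),np.sin(a)],m@[-np.sin(a),np.cos(a)],"ang",np.arctan2(*(t-h)[::-1])-a)
for n,p,q in(("ring",c1(149,245,.022),(.5958,.3261)),("bush",c1(200,417,.046),(.4958,.2978)),("hex",c1(405,331,.032),(.5241,.198))):print(n,p-q)
```

```text
0.082094560797139 x,y -0.0008009293694408689 0.0017508996460178985 ang -0.07103963713360509
ring [-0.00201385 -0.00049079]
bush [0.00150644 0.00221111]
hex [0.00041319 0.00059408]
```

Call:
{"op": "run_rows", "data": {
  "rows": "0,0,0,0;0,0,0,0;0,0,0,0;0,0,0,0;0,0,0,0"
}}

```text
clock: 23.65
position: [0.5216, -0.01, 0.1368]
tool_rot: [3.112, 0.433, -0.0]
wrist_force: [-0.4, 0.5, 0.2]
grip_width: 0.0504
grip_force: 0.0
```

```bash
python3 -c "
from rig import ctrl
print(ctrl.close_job())"
```

```text
the job is handed in; nothing more can be done
None
```

I placed all four kit parts in their cells, each measuring within about 3 mm of centre in the final pictures, and handed the job in at about 24 s; the robot never went to the short bolt or square nut, and no verdict was returned.

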